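# Drive the taper key into a winder hub

## Task

Lock the spoked aluminium hub onto its shaft: take the orange-headed taper key out of the rack, stand it thin end down in the gap between the shaft and the brass shoe, with its upright face against the shaft, and press or tap it down on the head until it is tight and the head sits on the hub. Leave the blue-headed straight key where it is.

Things in the scene. Friction and masses are not known exactly. Their poses are not given: they have to be found in the camera images.
- orange_head (a point): Centre of the taper key's orange head, 41 (x) by 44 (y) by 32 (z) mm, z up; grip its y faces. Key 0.17-0.33 kg. Steel blade 55 mm long below the head, 20 mm wide (y); its upright face (shaft side) lies at x = -23.5 mm from here, its sloped face at x = +2.5 mm under the head, -17.5 mm at the tip (26 to 6 mm thick). Head rests on a grey rack 62 mm high, 40 mm across y; lifts straight out.
- blue_head (a point): Centre of the head of the blue-headed straight key, the wrong one; same head, 41 by 44 by 32 mm. It stands in the rack's other pocket, 70 mm from the orange one along x (either pocket may hold either key).
- gap (a point): Mouth of the key gap in the fixed 200 mm spoked hub: on the shaft's flat face, mid-width, level with hub's top (80 mm up). x points outward from the shaft (key's x goes along it), z up. Gap: x 0 to 18 mm at the top, narrowing downward; 30 mm wide (y) between flush cheeks, 65 mm deep. Shaft stub (axis x = -24, 44 mm thick) rises 12 mm above. Key home: head's centre about x 23.5, y 0, z 16 mm.
- shoe (a joint): Outward travel (m) of the sprung brass shoe, the gap's sloped outer wall: 0 empty, about 0.008 with the key home, stop 0.012. By its own weight the key stops with the head's underside about 22 mm above the hub; 5 to 18 N on the head drives it home, and it stays where driven.

How it is judged:
At the end, for the whole second after the job is handed in: Orange key in the gap, upright within 10 degrees, head's underside within 6 mm of the hub's top, head's centre within 12 mm of home along x and y; brass shoe pushed out more than 4.5 mm (key tight); blue key within 30 mm of its start (z of orange_head in the frame of gap below 0.022 m and x of orange_head in the frame of gap between 0.0115 and 0.0355 m and y of orange_head in the frame of gap between -0.012 and 0.012 m and angle between orange_head's own z axis and vertical below 0.18 rad and value of joint shoe above 0.0045 m and distance of blue_head from where it was at the start of the episode below 0.03 m); the robot touches nothing.
It fails at once if the blue-headed key is pulled from the rack or knocked away (more than 30 mm) (distance of blue_head from where it was at the start of the episode above 0.03 m).
It also fails if it takes over 42 s, if anything falls off the work surface, if the arm or the gripper's body presses on something with over 40 N, if the wrist force passes 120 N, or if a joint passes its speed limit or range.

## Robot

A 6-joint arm with a two-finger parallel gripper is mounted at the origin on the work surface. World frame = base frame: x ahead of the robot, y to its left, z up, the work surface at z = 0. Lengths are in m, angles in rad, forces in N, time in s.
With the tool pointing down it reaches from about 0.275 to 0.85 m from the base axis. Payload 5.2 kg.
Tool frame: the origin (TCP) lies at the very end of the fingers, on their centre line; the grasp point (between the pads) lies 19 mm behind it; z points along the fingers, y is the direction in which the jaws open and shut (so a half turn about z gives the same grasp; the last joint's range is limited). The gripper opens to 85 mm and grips with 20 to 120 N. Pads are 22 mm wide; open, the fingers measure 114 mm over their backs; the gripper's body (76 mm by 85 mm) begins 54 mm behind the grasp point. The pads swing forward as they close: fully open they stand 13 mm farther back than shut.
Start: joints at [1.029, 0.259, 1.535, -0, 1.348, -0.203], TCP at [0.183, 0.519, 0.231] pointing down, gripper open.
Joint ranges: [-3.14, 3.14], [-0.91, 2.08], [0.19, 2.58], [-1.22, 4.36], [0.22, 2.71], [-3.12, 3.12]. Speed limits (rad/s): [2.57, 2.57, 3.14, 3.14, 3.14, 3.14].

## Interface

Orientations are given as a rotation vector (axis times angle).
In Python, from rig import robot, capture, search_frame, masks_of, mark_of gives the robot as it stands. The module is installed in compiled form; this text tells all that it offers.
- The arm moves only by the shell command python3 -m crank 'ROWS' [OPENING] [FORCE]. ROWS is JSON, a list of rows, each a list of 2 entries, a list of its own where there are three numbers: the shift along the world's x, y, z in m, then the turn, a rotation vector about the world's x, y, z in degrees. In form: [[[dx, dy, dz], [wx, wy, wz]], ...]. A call has 1 to 10 rows; each row shifts and turns the commanded pose from where the row before left it; what a row does not reach is not made up. A row lasts 1/8 s, in which the tool goes at most 62.5 mm and 10.7 degrees, less where a joint would pass 70% of its speed; a pose out of reach is approached as far as the arm can. A call is refused whole if a number of a shift passes 0.0625 or a number of a turn 10.7, either way. A call with a gripper value outside its range is refused whole. OPENING is the closure, from 0 (fully open) to 1 (shut), set as the call begins (- or left out, the last holds). The fingers move at their own pace and stop on an object; FORCE is the grip in N (left out, the last holds). Time passes only in rows, so rows that do not move let the fingers close. It gives the time, the measured TCP pose, the force and the opening at its end, in the units of the state.
- robot.get_obs(): the state, without advancing time (a new reading comes with each control period).
- capture(name): name is "scene" or "top" or "wrist"; returns a dict with "color" (400x640x3 uint8, blue, green, red), "depth" (400x640 float32, m along the optical axis (not along the pixel's ray), 0 where there is no reading), "intrinsics" (3x3 intrinsics, pixels), "R" (3x3) and "t" (3): a world point X has camera coordinates R X + t; the wrist camera has in their place "tool_from_camera" (4x4, takes a point from camera to tool coordinates, whose origin is the TCP and whose axes are the flange's). Camera axes: x right, y down, z forward; pixel columns grow to the right and rows downward; lengths in m; the calibration is good to about 2 mm. A picture is of the moment at which its call begins: read the wrist's pose just before it.
- robot.close_job(): hands the job in, once; it reports no verdict.
Trained networks look in the newest picture that a camera, given by its name, has taken for a name from the list of things; names that differ only in an ending like _2 or _b are one class to them, and where a whole thing is asked for, a point or a joint stands for the part that bears it (a point fixed in the world has none). Each returns a list of dicts, best first, with "conf" (0 to 1); they miss things now and then, are a little off and sometimes report something else, mostly with a low value. They report only what shows in the picture. A call takes as long as a camera call.
- search_frame(camera, label): "centre" ([x, y, z] in m, in world coordinates, good to about 4 mm: the middle of the surface that is visible of it).
- masks_of(camera, label): "pixels" (400x640 bool, what is visible of it).
- mark_of(camera, label): "centre" ([x, y, z] in m, in world coordinates, good to about 4 mm: a listed point, or the origin of a listed thing).
The state is a dict: "time": time; "joints": joint angles; "qvel": joint speeds; "effort": joint torques, N m; "eef_pos": TCP position; "orientation": TCP orientation; "ft_force": force on the tool from outside, world axes, zero at the start; "moment": the same for the moment, N m; "gripper_width": opening from 0.0 (shut) to 1.0 (fully open).
Only numpy, scipy, OpenCV 4.12 (cv2) and the standard library are available. Lean on these libraries where they do the work, as an engineer would, in place of code of your own. Each camera call takes 0.05 s, during which the arm holds its last target. There are 200 camera calls.

## Working session

There is one attempt and no reset: what is moved stays moved. The work goes in short steps, Python scripts to look and compute and a shell command to move; the robot and the scene stay as the last step left them, time stands still between calls to the robot, and variables do not carry over. Pictures are saved under pics/ and viewed, about 8 in all and at most 12, crops included, and the job is handed in when it is done.

```bash
mkdir -p pics; python3 - <<'E'
from rig import robot, capture, search_frame, masks_of, mark_of
import cv2,numpy as np
o=robot.get_obs(); print(o['time'],o['eef_pos'],o['orientation'],o['gripper_width'],o['ft_force'])
ims=[]
for c in ("scene","top"):
    p=capture(c); ims.append(p['color'])
    for l in ("orange_head","blue_head","gap","shoe"):
        print(c,l,[(np.round(d['centre'],4).tolist(),round(d['conf'],2)) for d in mark_of(c,l)[:2]])
cv2.imwrite('pics/a.png',cv2.resize(np.vstack(ims),None,fx=.75,fy=.75))
E
```

```text
0.0 [0.18246502 0.51825214 0.23044295] [-5.29512630e-01 -3.09591765e+00  2.83520063e-03] 0.996450465930335 [ 0.25003717 -0.21944755 -0.11195537]
scene orange_head [([0.5902, -0.1093, 0.0772], 0.77)]
scene blue_head [([0.5188, -0.1318, 0.0774], 0.89)]
scene gap [([0.5885, 0.1255, 0.0746], 0.87)]Traceback (most recent call last):
  File "<stdin>", line 8, in <module>
ValueError: it knows: blue_head, gap, orange_head
```

```bash
cat > h.py <<'E'
from rig import robot, capture, search_frame, masks_of, mark_of
import cv2,numpy as np
def pts(c,m):
    "world points of masked pixels"
    K=c['intrinsics'];v,u=np.nonzero(m&(c['depth']>0));z=c['depth'][v,u]
    P=np.c_[(u-K[0,2])*z/K[0,0],(v-K[1,2])*z/K[1,1],z]
    return (P-c['t'])@c['R']
def cam(name):
    o=robot.get_obs();c=capture(name)
    if name=='wrist':
        T=np.eye(4);T[:3,:3]=cv2.Rodrigues(np.array(o['orientation'],float))[0];T[:3,3]=o['eef_pos']
        M=np.linalg.inv(T@c['tool_from_camera']);c['R'],c['t']=M[:3,:3],M[:3,3]
    return c
def rect(P,zlo,zhi):
    Q=P[(P[:,2]>zlo)&(P[:,2]<zhi)]
    r=cv2.minAreaRect((Q[:,:2]*1000).astype(np.float32));return len(Q),np.round(r[0],1),np.round(r[1],1),round(r[2],1),np.round(np.median(Q,0),4)
E
python3 - <<'E'
from h import *
ims=[]
for n in ("scene","top"):
    c=cam(n); ims.append(c['color'])
    for l in ("orange_head","blue_head","gap"):
        print(n,l,[(np.round(d['centre'],4).tolist(),round(d['conf'],2)) for d in mark_of(n,l)[:2]])
    for l in ("orange_head","blue_head"):
        for d in masks_of(n,l)[:1]:
            P=pts(c,d['pixels']);zt=np.percentile(P[:,2],90);print(l,zt,rect(P,zt-.006,zt+.006))
cv2.imwrite('pics/a.png',cv2.resize(np.vstack(ims),None,fx=.75,fy=.75,interpolation=cv2.INTER_AREA))
E
```

```text
scene orange_head []
scene blue_head [([0.5208, -0.1324, 0.0772], 0.7)]
scene gap [([0.5903, 0.1277, 0.0773], 0.64)]
orange_head 0.09353228155563069 (437, array([ 588.8, -109.9]), array([41.4, 45. ]), 18.7, array([ 0.5898, -0.1116,  0.0925]))
blue_head 0.09334357784057912 (436, array([ 522.6, -131.6]), array([41.3, 47.3]), 18.1, array([ 0.5239, -0.1351,  0.0924]))
top orange_head [([0.587, -0.1048, 0.0775], 0.95), ([0.5178, -0.1308, 0.0788], 0.56)]
top blue_head [([0.5195, -0.1343, 0.0759], 0.86)]
top gap [([0.5876, 0.1216, 0.0806], 0.79)]
orange_head 0.09544396463774019 (627, array([ 587.7, -109. ]), array([41.2, 44.4]), 18.5, array([ 0.5873, -0.1089,  0.0938]))
blue_head 0.0954651513929915 (626, array([ 521.7, -132.1]), array([40. , 43.9]), 19.6, array([ 0.5216, -0.1317,  0.0939]))
```

View pics/a.png

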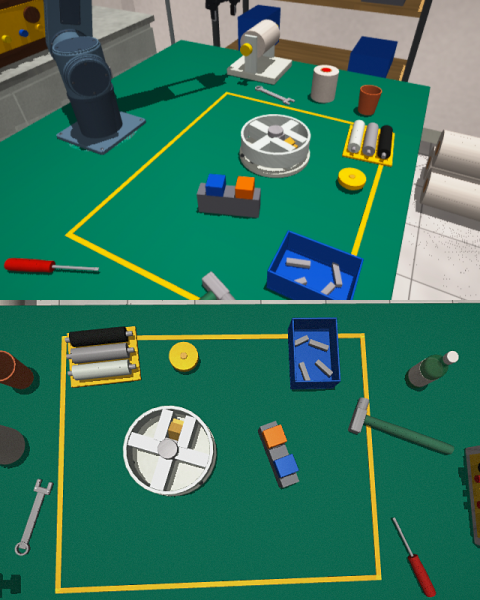

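```bash
python3 - <<'E'
from h import *
from scipy.optimize import least_squares
c=cam("top"); P=pts(c,c['depth']>0)
n=P[np.linalg.norm(P[:,:2]-[.565,.13],axis=1)<.13]
print(np.histogram(n[:,2],bins=np.arange(0.0,.11,.005)))
def fit(Q):
    r=cv2.minEnclosingCircle((Q[:,:2]*1000).astype(np.float32));return len(Q),r
h=n[(n[:,2]>.074)];print('hub',fit(h))
s=n[(n[:,2]>.0875)];print('shaft',fit(s),rect(s,.08,.12), np.median(s,0))
h=c['color'].astype(int);m=(h[...,2]-h[...,0]>50)&(h[...,2]>h[...,1]+15)
Q=pts(c,m);Q=Q[np.linalg.norm(Q[:,:2]-[.57,.13],axis=1)<.09];print('brass',rect(Q,.03,.12),np.percentile(Q[:,2],[5,50,95]))
cv2.imwrite('pics/b.png',np.hstack([cv2.resize(c['color'][130:270,155:295],(560,560),interpolation=cv2.INTER_CUBIC)]))
E
```

```text
(array([1814,   11, 2097, 1821,   15,   26,  103,  145,  152,  166,  183,
        188,  240,  236, 1548, 3027, 1181,   70,  489,    2,    0]), array([0.   , 0.005, 0.01 , 0.015, 0.02 , 0.025, 0.03 , 0.035, 0.04 ,
       0.045, 0.05 , 0.055, 0.06 , 0.065, 0.07 , 0.075, 0.08 , 0.085,
       0.09 , 0.095, 0.1  , 0.105]))
hub (5489, ((565.1314697265625, 128.47145080566406), 100.0805435180664))
shaft (552, ((565.3314819335938, 128.07981872558594), 21.849609375)) (552, array([565.3, 128. ]), array([42.6, 41.6]), 44.9, array([0.5651, 0.1279, 0.0918])) [0.5650746  0.12786478 0.09179367]
brass (412, array([613.2, 113.1]), array([28. , 44.9]), 71.3, array([0.6108, 0.114 , 0.072 ])) [0.04774082 0.0720047  0.0782918 ]
```

View pics/b.png

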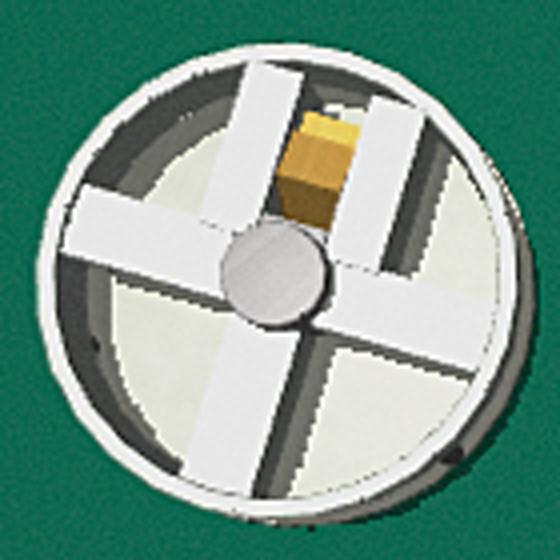

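```bash
python3 - <<'E'
from h import *
c=cam("top"); P=pts(c,c['depth']>0)
d=P[:,:2]-[.5653,.1282];r=np.hypot(*d.T);k=(P[:,2]>.07)&(P[:,2]<.087)&(r>.035)&(r<.085)
a=np.degrees(np.arctan2(d[k,1],d[k,0]))
for o in(90,180,270):
    w=(a-o+14+180)%360-180; q=abs(w)<40
    dd=d[k][q]; u,s,vt=np.linalg.svd(dd-dd.mean(0)); t=np.degrees(np.arctan2(vt[0,1],vt[0,0]));m=dd.mean(0)
    print(o,q.sum(),'centroid dir',np.degrees(np.arctan2(m[1],m[0]))-o,'pca',(t-o+90)%180-90, np.median(P[k][q][:,2]))
    e=[w[q&(abs(r[k]-R)<.005)] for R in(.05,.06,.07)]; print([np.round((x.min()+x.max())/2-14,1) for x in e])
E
```

```text
90 580 centroid dir -19.02586865916824 pca -7.705496208387245 0.07484655636268742
[np.float64(-26.1), np.float64(-17.8), np.float64(-18.4)]
180 566 centroid dir -17.561800148364256 pca -18.84392197327577 0.07479319780889315
[np.float64(-17.8), np.float64(-17.2), np.float64(-17.7)]
270 618 centroid dir -374.88556210281473 pca -41.63917342923435 0.07507480407967318
[np.float64(-4.9), np.float64(-17.9), np.float64(-18.1)]
```

```bash
python3 -m crank '[[[0.029,-0.045,0],[0,0,-10]],[[0.029,-0.045,0],[0,0,-10]],[[0.029,-0.045,0],[0,0,-10]],[[0.029,-0.045,0],[0,0,-10]],[[0.029,-0.045,0],[0,0,-10]],[[0.029,-0.045,0],[0,0,-10]],[[0.029,-0.045,0],[0,0,-10]],[[0.029,-0.045,0],[0,0,-10]],[[0.029,-0.045,0],[0,0,-10]],[[0.029,-0.045,0],[0,0,-10]]]' 0
python3 -m crank '[[[0.029,-0.045,0],[0,0,-10]],[[0.029,-0.045,0],[0,0,-10]],[[0.029,-0.045,0],[0,0,-10]],[[0.029,-0.043,0],[0,0,-11.0]]]' ; python3 -m crank '[[[0.029,-0.045,0],[0,0,-10]],[[0.029,-0.045,0],[0,0,-10]],[[0.029,-0.045,0],[0,0,-10]],[[0.029,-0.043,0],[0,0,-10.5]],[[0,0,0],[0,0,0]]]'
```

```text
time: 2.15
eef_pos: [0.4736, 0.0671, 0.2316]
orientation: [2.717, 1.576, 0.001]
ft_force: [0.7, 0.3, 0.5]
gripper_width: 1.001
time: 2.78
eef_pos: [0.5901, -0.1127, 0.2304]
orientation: [3.094, 0.54, -0.0]
ft_force: [-0.9, 0.5, -0.9]
gripper_width: 1.0refused, turn out of range in row 4
```

```bash
python3 - <<'E'
from h import *
c=cam("wrist");o=robot.get_obs();print(o['joints'])
for l in ("orange_head","blue_head"):
    print(l,[(np.round(d['centre'],4).tolist(),round(d['conf'],2)) for d in mark_of("wrist",l)[:2]])
    for d in masks_of("wrist",l)[:1]:
        P=pts(c,d['pixels']);zt=np.percentile(P[:,2],80);print(zt,rect(P,zt-.006,zt+.006))
cv2.imwrite('pics/c.png',c['color'])
E
```

```text
[-3.71740770e-01  3.48467104e-01  1.41171691e+00  1.24609398e-04
  1.38265354e+00  8.49952592e-01]
orange_head [([0.5896, -0.1109, 0.078], 0.74)]
0.09348701611274271 (1602, array([ 587.6, -106.5]), array([41.3, 44.1]), 18.6, array([ 0.589 , -0.1062,  0.093 ]))
blue_head [([0.5198, -0.1293, 0.0805], 0.73)]
0.09340826572193432 (1329, array([ 521.7, -129.6]), array([41.2, 43.7]), 19.9, array([ 0.5236, -0.1295,  0.0929]))
```

View pics/c.png

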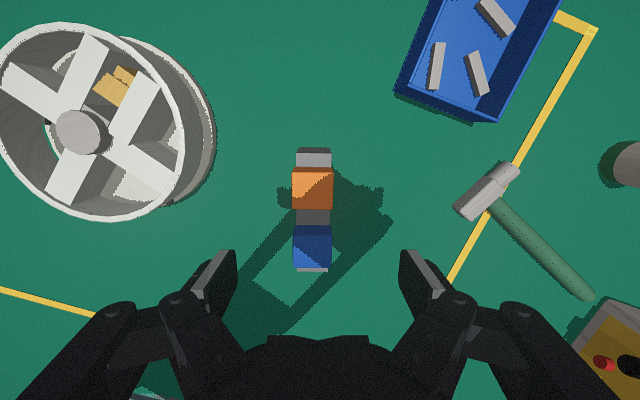

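```bash
python3 -m crank '[[[-0.0025,0.0045,-0.04],[0,0,-0.5]],[[0,0,-0.04],[0,0,0]],[[0,0,-0.04],[0,0,0]],[[0,0,-0.03],[0,0,0]],[[0,0,-0.016],[0,0,0]],[[0,0,0],[0,0,0]]]' 0;python3 -m crank '[[[0,0,0],[0,0,0]],[[0,0,0],[0,0,0]],[[0,0,0],[0,0,0]],[[0,0,0],[0,0,0]],[[0,0,0],[0,0,0]],[[0,0,0],[0,0,0]]]' 1 70
```

```text
time: 3.78
eef_pos: [0.5857, -0.1039, 0.0649]
orientation: [-3.095, -0.536, 0.002]
ft_force: [-0.6, 1.2, 0.3]
gripper_width: 1.006
time: 4.53
eef_pos: [0.5877, -0.1056, 0.0672]
orientation: [3.094, 0.534, 0.005]
ft_force: [0.3, -0.8, 5.7]
gripper_width: 0.503
```

```bash
python3 -m crank '[[[0,0,0.015],[0,0,0]],[[0,0,0.03],[0,0,0]],[[0,0,0.03],[0,0,0]],[[0,0,0.03],[0,0,0]],[[0,0,0.025],[0,0,0]],[[0,0,0],[0,0,0]]]'; python3 - <<'E'
from h import *
ims=[]
c=cam("scene")
for l in ("orange_head","blue_head"):
    print(l,[(np.round(d['centre'],4).tolist(),round(d['conf'],2)) for d in mark_of("scene",l)[:2]])
p=c['R']@np.array([.588,-.106,.17])+c['t'];p=c['intrinsics']@p;u,v=(p[:2]/p[2]).astype(int);print(u,v)
a=cv2.resize(c['color'][max(v-75,0):v+75,max(u-75,0):u+75],(400,400),interpolation=cv2.INTER_CUBIC)
w=cam("wrist")['color'];b=cv2.resize(w[80:280,212:412],(400,400),interpolation=cv2.INTER_CUBIC)
cv2.imwrite('pics/d.png',np.hstack([a,b]))
E
```

```text
time: 5.28
eef_pos: [0.5872, -0.1051, 0.1975]
orientation: [3.094, 0.534, 0.005]
ft_force: [-0.2, -0.1, -3.9]
gripper_width: 0.499
orange_head [([0.5856, -0.1068, 0.2068], 0.82)]
blue_head [([0.5205, -0.1299, 0.078], 0.61)]
325 208
```

View pics/d.png

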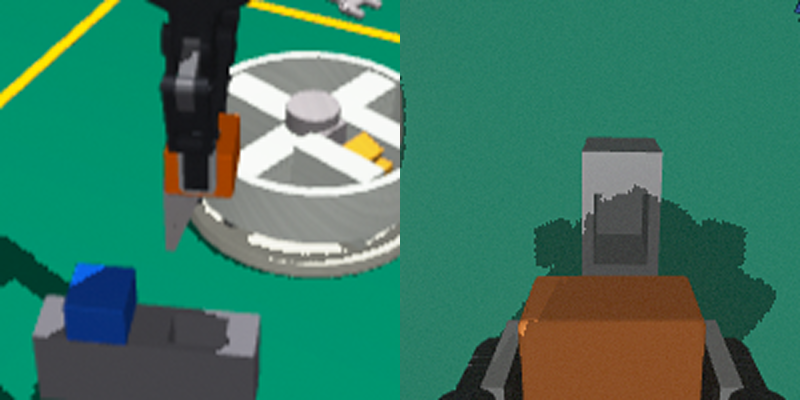

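```bash
python3 -m crank '[[[0.003,0.03,0],[0,0,-6]],[[0.005,0.04,0],[0,0,-8]],[[0.005,0.044,0],[0,0,-8]],[[0.005,0.04,0],[0,0,-7]],[[0.005,0.04,0],[0,0,-5]],[[0.002,0.0255,0],[0,0,-3]],[[0,0,0],[0,0,0]],[[0,0,0],[0,0,0]]]'; cat > m.py <<'E'
from h import *
u=np.array([np.cos(np.radians(-17.8)),np.sin(np.radians(-17.8))]);v=np.array([-u[1],u[0]])
o=robot.get_obs();print(o['time'],np.round(o['eef_pos'],4),np.round(o['orientation'],3),np.round(o['ft_force'],1))
Rm=cv2.Rodrigues(np.array(o['orientation'],float))[0];print('tool x yaw',np.degrees(np.arctan2(Rm[1,0],Rm[0,0])))
G=np.array([.5882,.1208])
for n in ("wrist","top","scene"):
    c=cam(n)
    if n=="wrist":cv2.imwrite('pics/w%d.png'%int(o['time']*10),c['color'])
    for l in ("orange_head","gap"):
        for d in mark_of(n,l)[:1]:
            p=np.array(d['centre']);print(n,l,np.round(p,4),'in gap mm',np.round([(p[:2]-G)@u*1e3,(p[:2]-G)@v*1e3],1),round(d['conf'],2))
    for d in masks_of(n,'orange_head')[:1]:
        P=pts(c,d['pixels']);zt=np.percentile(P[:,2],85);k=abs(P[:,2]-zt)<.005;q=(P[k,:2]-G)
        print(n,'top z',round(zt,4),rect(P,zt-.005,zt+.005)[1:4],'gap x range',np.round(np.percentile(q@u*1e3,[1,99]),1),'y',np.round(np.percentile(q@v*1e3,[1,99]),1))
    P=pts(c,c['depth']>0);s=P[(np.linalg.norm(P[:,:2]-[.5653,.1282],axis=1)<.03)&(P[:,2]>.0875)&(P[:,2]<.099)]
    if len(s)>20:print(n,'shaft',len(s),np.round(cv2.minEnclosingCircle((s[:,:2]*1000).astype(np.float32)),1) if 0 else cv2.minEnclosingCircle((s[:,:2]*1000).astype(np.float32)))
E
python3 m.py
```

```text
time: 6.48
eef_pos: [0.6107, 0.1142, 0.1942]
orientation: [3.105, -0.474, -0.003]
ft_force: [-0.3, -0.2, -3.1]
gripper_width: 0.5
6.475 [0.6107 0.1142 0.1942] [ 3.105e+00 -4.740e-01 -3.000e-03] [-0.3 -0.2 -3.1]
tool x yaw -17.36269831651184
wrist orange_head [0.6114 0.1109 0.2044] in gap mm [25.1 -2.3] 0.62
wrist gap [0.5885 0.1244 0.0752] in gap mm [-0.8  3.5] 0.9
wrist top z 0.2204 (array([610.6, 114.8]), array([44. , 41.8]), 72.6) gap x range [ 3.3 43.5] y [-19.8  22.3]
top orange_head [0.6138 0.1136 0.2049] in gap mm [26.6  1. ] 0.52
top gap [0.5893 0.1219 0.0795] in gap mm [0.7 1.4] 0.58
top top z 0.2215 (array([589.2,  97.1]), array([4.2, 7.1]), 86.5) gap x range [ 4.5 12.1] y [-23.7 -19.5]
top shaft 211 ((564.4373168945312, 121.73587036132812), 20.547765731811523)
scene orange_head [0.609  0.1117 0.2071] in gap mm [22.6 -2.3] 0.69
scene gap [0.5867 0.1239 0.0777] in gap mm [-2.4  2.5] 0.57
scene top z 0.2205 (array([616.7, 110.2]), array([44.1, 32.5]), 73.5) gap x range [14.7 46.2] y [-22.3  19.4]
scene shaft 201 ((564.8089599609375, 128.40582275390625), 23.076608657836914)
```

View pics/w64.png

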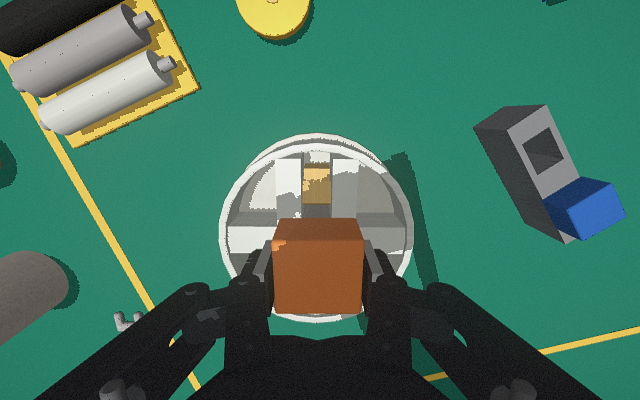

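```bash
python3 -m crank '[[[0.0035,0.0005,-0.01],[0,0,-0.4]],[[0,0,-0.025],[0,0,0]],[[0,0,-0.015],[0,0,0]],[[0,0,-0.01],[0,0,0]],[[0,0,0],[0,0,0]],[[0,0,0],[0,0,0]]]';python3 m.py
```

```text
time: 7.82
eef_pos: [0.6153, 0.1153, 0.136]
orientation: [-3.104, 0.486, -0.002]
ft_force: [0.1, -0.1, -3.6]
gripper_width: 0.498
7.825 [0.6153 0.1153 0.136 ] [-3.104e+00  4.860e-01 -2.000e-03] [ 0.1 -0.1 -3.6]
tool x yaw -17.812037501304296
wrist orange_head [0.6139 0.1132 0.1474] in gap mm [26.8  0.6] 0.66
wrist top z 0.1623 (array([615.1, 115.8]), array([44.1, 42.2]), 72.6) gap x range [ 7.5 47.4] y [-17.4  24.6]
top gap [0.5857 0.1224 0.0776] in gap mm [-2.9  0.8] 0.86
top shaft 23 ((563.9688720703125, 109.30839538574219), 10.696354866027832)
scene orange_head [0.6153 0.1139 0.1475] in gap mm [27.9  1.7] 0.57
scene gap [0.5898 0.1274 0.0771] in gap mm [-0.5  6.8] 0.61
scene top z 0.1607 (array([620.4, 111.5]), array([45.1, 32.6]), 76.5) gap x range [18.2 49.2] y [-20.3  22.5]
scene shaft 191 ((568.6395263671875, 127.25542449951172), 26.576143264770508)
```

```bash
python3 -m crank '[[[0,0,-0.01],[0,0,0]],[[0,0,0],[0,0,0]]]';python3 -m crank '[[[-0.0015,0.0005,0],[0,0,0]],[[-0.0015,0.0005,0],[0,0,0]],[[0,0,0],[0,0,0]]]';python3 -m crank '[[[0,0,-0.005],[0,0,0]],[[0,0,-0.005],[0,0,0]],[[0,0,0],[0,0,0]]]'; python3 m.py
```

```text
time: 8.68
eef_pos: [0.6138, 0.1152, 0.1238]
orientation: [3.103, -0.486, -0.004]
ft_force: [-0.1, -0.5, -3.0]
gripper_width: 0.502
time: 9.05
eef_pos: [0.6118, 0.1163, 0.1255]
orientation: [-3.104, 0.486, -0.001]
ft_force: [-0.1, -0.5, -3.3]
gripper_width: 0.5
time: 9.43
eef_pos: [0.6112, 0.1162, 0.1145]
orientation: [3.103, -0.486, -0.002]
ft_force: [-0.2, 0.6, -3.9]
gripper_width: 0.499
9.425 [0.6112 0.1162 0.1145] [ 3.103e+00 -4.860e-01 -2.000e-03] [-0.2  0.6 -3.9]
tool x yaw -17.810196247570865
wrist orange_head [0.6137 0.1139 0.1286] in gap mm [26.4  1.2] 0.82
wrist top z 0.1407 (array([611.1, 117.1]), array([44.6, 41.9]), 72.1) gap x range [ 3.3 43.3] y [-17.9  24.4]
wrist shaft 351 ((552.409912109375, 134.58880615234375), 16.440324783325195)
top gap [0.5854 0.1228 0.0793] in gap mm [-3.3  1. ] 0.63
scene orange_head [0.6124 0.1135 0.1273] in gap mm [25.3  0.4] 0.58
scene gap [0.5923 0.1257 0.0791] in gap mm [2.4 5.9] 0.62
scene shaft 164 ((570.4727783203125, 128.8794403076172), 25.7273006439209)
```

```bash
python3 -m crank '[[[0,0,-0.003],[0,0,0]],[[0,0,-0.003],[0,0,0]],[[0,0,0],[0,0,0]]]';python3 -m crank '[[[0,0,-0.003],[0,0,0]],[[0,0,0],[0,0,0]]]';python3 - <<'E'
from h import *
c=cam('wrist');print(robot.get_obs()['ft_force'],robot.get_obs()['moment']);cv2.imwrite('pics/f.png',c['color'][100:340,160:480])
E
```

```text
time: 10.4
eef_pos: [0.6114, 0.1162, 0.1088]
orientation: [3.104, -0.486, -0.002]
ft_force: [-1.4, -0.1, -2.9]
gripper_width: 0.498
time: 10.65
eef_pos: [0.6112, 0.1166, 0.1065]
orientation: [-3.104, 0.486, 0.001]
ft_force: [-3.4, 0.4, 1.7]
gripper_width: 0.502
[-3.11480335  0.34546747  2.12962029] [0.24192215 0.85911913 0.0243728 ]
```

View pics/f.png

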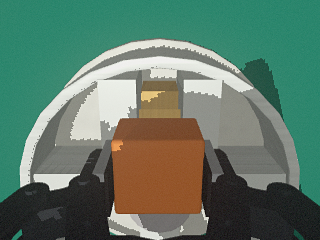

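```bash
python3 -m crank '[[[-0.001,0.0003,-0.003],[0,0,0]],[[0,0,-0.003],[0,0,0]],[[0,0,0],[0,0,0]]]';python3 -m crank '[[[0,0,-0.003],[0,0,0]],[[0,0,-0.003],[0,0,0]],[[0,0,0],[0,0,0]]]'
```

```text
time: 11.08
eef_pos: [0.6111, 0.1167, 0.1007]
orientation: [-3.103, 0.486, -0.002]
ft_force: [-2.8, 1.6, 3.3]
gripper_width: 0.5
time: 11.45
eef_pos: [0.6111, 0.1167, 0.0947]
orientation: [-3.103, 0.486, -0.001]
ft_force: [-3.5, 1.5, 4.0]
gripper_width: 0.5
```

```bash
python3 -m crank '[[[0,0,-0.003],[0,0,0]],[[0,0,-0.002],[0,0,0]],[[0,0,0],[0,0,0]]]';python3 -m crank '[[[0,0,0],[0,0,0]],[[0,0,0],[0,0,0]],[[0,0,0],[0,0,0]],[[0,0,0],[0,0,0]]]' 0;python3 -m crank '[[[0,0,0.03],[0,0,0]],[[0,0,0.03],[0,0,0]],[[0,0,0.02],[0,0,0]],[[0,0,0],[0,0,0]]]' ;python3 m.py
```

```text
time: 11.82
eef_pos: [0.6111, 0.1167, 0.0899]
orientation: [-3.103, 0.486, -0.002]
ft_force: [-3.0, 2.0, 6.0]
gripper_width: 0.501
time: 12.32
eef_pos: [0.611, 0.1164, 0.0892]
orientation: [3.104, -0.487, 0.0]
ft_force: [-0.5, -0.1, 0.4]
gripper_width: 0.995
time: 12.82
eef_pos: [0.6121, 0.1166, 0.1712]
orientation: [-3.103, 0.486, -0.007]
ft_force: [-0.0, 0.5, -0.5]
gripper_width: 1.002
12.825 [0.6121 0.1166 0.1712] [-3.103  0.486 -0.007] [-0.   0.5 -0.5]
tool x yaw -17.8087678406638
wrist orange_head [0.6094 0.1125 0.1019] in gap mm [22.7 -1.4] 0.65
wrist top z 0.1165 (array([610.7, 117.5]), array([44. , 41.3]), 72.2) gap x range [ 2.4 42.7] y [-17.6  25.3]
wrist shaft 1454 ((564.994140625, 131.0380401611328), 21.75647735595703)
top orange_head [0.6125 0.1167 0.1018] in gap mm [24.4  3.5] 0.72
top gap [0.5872 0.1224 0.0795] in gap mm [-1.4  1.2] 0.89
top top z 0.1181 (array([596.2, 104.6]), array([20.5, 20.1]), 85.6) gap x range [ 3.2 23.4] y [-20.6  -1.9]
top shaft 164 ((567.7928466796875, 118.58585357666016), 22.28508186340332)
scene gap [0.59   0.1269 0.0779] in gap mm [-0.2  6.4] 0.63
scene top z 0.1158 (array([611.4, 113.7]), array([42.7, 42.1]), 72.8) gap x range [ 5.1 44.8] y [-20.7  21.3]
scene shaft 162 ((564.8788452148438, 127.44417572021484), 22.378591537475586)
```

```bash
python3 -m crank '[[[-0.006,0,0],[0,0,0]],[[0,0,0],[0,0,0]],[[0,0,0],[0,0,0]],[[0,0,0],[0,0,0]],[[0,0,-0.02],[0,0,0]],[[0,0,-0.02],[0,0,0]],[[0,0,-0.008],[0,0,0]],[[0,0,0],[0,0,0]]]' 1 70;python3 -m crank '[[[0,0,-0.003],[0,0,0]],[[0,0,-0.003],[0,0,0]],[[0,0,0],[0,0,0]]]';python3 -m crank '[[[0,0,-0.002],[0,0,0]],[[0,0,0],[0,0,0]]]'
```

```text
time: 14.42
eef_pos: [0.6045, 0.1165, 0.1209]
orientation: [3.104, -0.486, -0.002]
ft_force: [-0.2, -0.6, 0.1]
gripper_width: -0.001
time: 14.8
eef_pos: [0.6054, 0.1166, 0.1163]
orientation: [-3.103, 0.486, -0.003]
ft_force: [0.4, 0.4, 4.2]
gripper_width: 0.0
time: 15.05
eef_pos: [0.6055, 0.1167, 0.1149]
orientation: [-3.103, 0.486, -0.004]
ft_force: [-2.2, 0.5, 7.6]
gripper_width: 0.001
```

```bash
python3 -m crank '[[[0,0,-0.002],[0,0,0]],[[0,0,0],[0,0,0]]]';python3 -m crank '[[[0,0,-0.001],[0,0,0]],[[0,0,0],[0,0,0]]]';python3 -m crank '[[[0,0,-0.001],[0,0,0]],[[0,0,0],[0,0,0]]]'
```

```text
time: 15.3
eef_pos: [0.6055, 0.1168, 0.1131]
orientation: [-3.103, 0.486, -0.004]
ft_force: [-2.5, -0.1, 9.1]
gripper_width: 0.0
time: 15.55
eef_pos: [0.6056, 0.1168, 0.1123]
orientation: [-3.103, 0.486, -0.004]
ft_force: [-2.4, 0.7, 9.1]
gripper_width: 0.0
time: 15.8
eef_pos: [0.6056, 0.1168, 0.112]
orientation: [-3.103, 0.486, -0.005]
ft_force: [-3.8, 0.5, 13.7]
gripper_width: -0.002
```

Force steps up at z = 0.112, where the head seats. I'll press a little more to confirm, then back off and check.

```bash
python3 -m crank '[[[0,0,-0.001],[0,0,0]],[[0,0,0],[0,0,0]]]';python3 -m crank '[[[0,0,0.02],[0,0,0]],[[0.0,0,0.05],[0,0,0]],[[-0.05,0,0.05],[0,0,0]],[[-0.06,0,0],[0,0,0]],[[-0.06,0,0],[0,0,0]],[[0,0,0],[0,0,0]]]';python3 m.py; python3 - <<'E'
from h import *
c=cam("scene");print([np.round(d['centre'],4) for d in mark_of("scene","blue_head")[:1]])
a=cv2.resize(c['color'][130:260,300:430],(400,400),interpolation=cv2.INTER_CUBIC)
t=cam("top")['color'][130:270,155:295]
cv2.imwrite('pics/g.png',np.hstack([a,cv2.resize(t,(400,400),interpolation=cv2.INTER_CUBIC)]))
E
```

```text
time: 16.05
eef_pos: [0.6056, 0.1168, 0.112]
orientation: [-3.103, 0.486, -0.006]
ft_force: [-6.2, 0.6, 19.8]
gripper_width: 0.0
time: 16.8
eef_pos: [0.4354, 0.1169, 0.222]
orientation: [3.103, -0.485, -0.005]
ft_force: [0.4, -0.0, 0.8]
gripper_width: 0.003
16.8 [0.4354 0.1169 0.222 ] [ 3.103 -0.485 -0.005] [ 0.4 -0.   0.8]
tool x yaw -17.758479007524635
wrist top z 0.1116 (array([597.6, 122. ]), array([44. , 15.1]), 72.3) gap x range [ 1.3 15.7] y [-17.6  25. ]
wrist shaft 2182 ((568.7365112304688, 127.21435546875), 27.053468704223633)
top orange_head [0.6074 0.1187 0.0957] in gap mm [18.9  3.9] 0.83
top gap [0.5853 0.1229 0.0787] in gap mm [-3.4  1.1] 0.9
top top z 0.1129 (array([610.9, 115. ]), array([43.8, 41.3]), 72.3) gap x range [ 3.2 43.4] y [-20.3  22.5]
top shaft 562 ((569.4490356445312, 127.85098266601562), 25.849451065063477)
scene orange_head [0.6104 0.1121 0.0935] in gap mm [23.8 -1.5] 0.89
scene gap [0.5899 0.1228 0.0774] in gap mm [1.  2.4] 0.6
scene top z 0.111 (array([612., 115.]), array([46.7, 42.4]), 73.3) gap x range [ 4.7 45.4] y [-20.7  23.7]
scene shaft 166 ((566.9817504882812, 129.28469848632812), 23.34726905822754)
[array([ 0.5174, -0.1324,  0.0765])]
```

View pics/g.png

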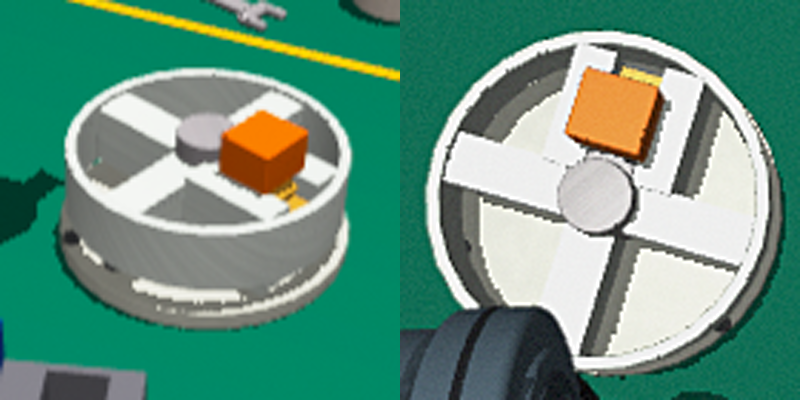

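```bash
python3 -c "
from rig import robot
o=robot.get_obs();print(o['time'],o['ft_force']);print(robot.close_job())"
```

```text
17.55 [-0.35004651 -0.24749991  0.01579546]
the job is handed in; nothing more can be done
None
```

I locked the hub and handed the job in at 17.6 s. I lifted the orange taper key from the rack and turned it so its upright face met the shaft. I lowered it into the gap and drove it most of the way while gripping it. Then I let go and pressed the head with the closed fingers, up to about 20 N, until it stopped moving.

**Last checks:**
- **Height:** the top of the orange head reads 0.111–0.113 m in all three cameras, and home is 0.112 m. While pressing, the force rose from 9 to 20 N with the fingers stopped at 0.112 m, so the head sits on the hub.
- **Position:** the head outlines measured in the two fixed cameras put it about 0–1.5 mm from home along x and y.
- **Tilt:** the head looks level in the pictures; I did not measure the angle.
- **Blue key:** within about 4 mm of where it started, which is the measurement noise.
- **Arm:** clear of everything, with wrist force near zero.

**Doubtful or unmeasured:**
- The network's point for the orange head in the top camera was about 5 mm inward of home, which disagrees with the outlines; I trusted the outlines.
- The wrist camera read about 3 mm too high in y, so I discounted it there.
- The shoe's travel was not measured directly. I infer it from the key sitting home and the resistance while pressing.

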